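# Drop the spent cell and hold the sprung hatch for a look inside

### The arm

A 6-joint arm with a two-finger parallel gripper is mounted at the origin on a cart in front of the work surface, level with it; the furniture and walls round the work are solid. World frame = base frame: x ahead of the robot, y to its left, z up, the work surface at z = 0. Lengths are in m, angles in rad, forces in N, time in s.
With the tool pointing down it reaches from about 0.35 to 0.975 m from the base axis. Payload 7.1 kg.
Tool frame: the origin (TCP) lies at the very end of the fingers, on their centre line; the grasp point (between the pads) lies 19 mm behind it; z points along the fingers, y is the line along which they close (so a half turn about z gives the same grasp; the last joint's range is limited). The gripper opens to 88 mm and grips with 3 to 60 N. Pads are 20 mm wide; open, the fingers measure 115 mm over their backs; the gripper's body (75 mm by 178 mm) begins 61 mm behind the grasp point.
Start: joints at [-0.019, 0.423, 1.63, -0, 1.089, -0.019], TCP at [0.625, 0, 0.223] pointing down, gripper open.
Joint ranges: [-3, 3], [-0.9, 2.11], [0.09, 2.58], [-1.31, 4.45], [0.11, 2.69], [-2.54, 2.54]. Speed limits (rad/s): [2.39, 2.39, 3.01, 3.14, 3.14, 3.14].

### API

Orientations are given as a rotation vector (axis times angle).
In Python, from plant import * gives the robot as it stands.
- The arm moves only by the shell command python3 -m inch 'ROWS'. ROWS is JSON, one flat list of numbers, 7 for each row, row after row: the shift along the tool's x, y, z normalised to -1 to 1, where 1 is 0.02 m, then the turn, a rotation vector about the tool's x, y, z normalised to -1 to 1, where 1 is 0.1 rad, then the opening, from 0 (shut) to 1 (fully open). A call has 1 to 20 rows; each row shifts and turns the commanded pose from where the row before left it, along the tool's axes as they then stand; what a row does not reach is not made up. A row lasts 1/10 s, in which the tool goes at most 50 mm and 8.59 degrees, less where a joint would pass 70% of its speed; a pose out of reach is approached as far as the arm can. A call with a number of a shift or a turn outside -1 to 1 is refused whole. A call with a gripper value outside its range is refused whole. The fingers move at their own pace and stop on an object; the grip force is fixed at half the most. Time passes only in rows, so rows that do not move let the fingers close. It gives the time, the measured TCP pose, the force, the opening and the grip force at its end, in the units of the state.
- get_state(): the state, without advancing time (a new reading comes with each control period).
- grab_frame(name): name is "scene" or "side" or "wrist"; returns the picture (384x512x3 uint8, red, green, blue); there is no depth.
- get_calibration(name): a dict with "K" (3x3 intrinsics, pixels), "k1" (the pictures are not rectified: a ray, as slopes to the right and down, at radius r is drawn at 1 + k1 r^2 times it, then the intrinsics apply), "T" (4x4, takes a point from camera to world coordinates). Camera axes: x right, y down, z forward; pixel columns grow to the right and rows downward; lengths in m; the calibration is good to about 2 mm. A picture is of the moment at which its call begins: read the wrist's pose just before it. get_calibration takes no time and is no camera call; for the wrist camera it gives the pose at the moment of the call.
- close_job(): hands the job in; it is judged then, once.
Trained networks look in the newest picture that a camera, given by its name, has taken for a name from the list of things; names that differ only in an ending like _2 or _b are one class to them, and where a whole thing is asked for, a point or a joint stands for the part that bears it (a point fixed in the world has none). Each returns a list of dicts, best first, with "confidence" (0 to 1); they miss things now and then, are a little off and sometimes report something else, mostly with a low value. They report only what shows in the picture. A call takes as long as a camera call.
- regions_of(camera, label): "region" (384x512 bool, what is visible of it) and "extent" ([left, top, right, bottom] in pixels, round what is visible of it).
The state is a dict: "time_s": time; "joint_pos": joint angles; "joint_vel": joint speeds; "joint_efforts": joint torques, N m; "position": TCP position; "tool_rot": TCP orientation; "force": force on the tool from outside, world axes, zero at the start; "ft_torque": the same for the moment, N m; "width": finger opening in m; "gripper_force": force on a finger pad.
Only numpy, scipy, OpenCV 4.12 (cv2) and the standard library are available. Lean on these libraries where they do the work, as an engineer would, in place of code of your own. Each camera call takes 0.05 s, during which the arm holds its last target. There are 200 camera calls.

### The job

Drop the spent battery cell through the open port of the collection case while its hatch is shut. Then grip the hatch by its bar handle and raise it past its balance point, never letting it swing away to its open stop, bring it back and hold it just below the balance point (about 5 to 10 degrees short of it) so that the inside can be inspected. Finish holding it there, still and with the bar in the gripper; do not let go, and leave the other things on the table where they are.

Things in the scene. Friction and masses are not known exactly. Their poses are not given: they have to be found in the camera images.
- cell_center (a point): centre of the spent battery cell, a loose cylinder lying on the table, 15 mm in diameter and 50 mm long, about 25 g; red wrapper with one pale end. This point is its middle, 7.5 mm above the table. Its y axis runs along the cylinder. (The flat memory stick nearby, 18x50x9 mm, is not it.)
- case: collection case, a fixed grey sheet-steel box standing on the table, 160 mm deep (its x, front at -x), 210 mm wide (its y), 100 mm high, walls 4 mm, one undivided inside. Origin at the centre of its underside. The left third of its top (at +y) is a fixed deck with an open drop port; the rest is covered by the hatch. Some older cells lie inside under the hatch.
- port (a point): centre of the open rectangular drop port in the case's top, at its upper edge, 100 mm above the table; the port is 100 mm along the case's x and 62 mm along its y, with a 3 mm black edging standing 3 mm proud.
- hatch_hinge (a point): point on the hatch's hinge axis, midway along it, at the back of the case, 106 mm above the table. The axis runs along the case's y.
- bar (a point): middle of the hatch's bar handle: a round bar 14 mm in diameter along the case's y, 86 mm between its two side arms, 46 mm ahead of the hatch's front edge (free space below and between) and 206 mm from the hinge axis. Its axis lies 4 mm above the hinge axis when the hatch is shut, so it stands 110 mm above the table and 130 mm in front of the case's centre; as the hatch rises it goes up and back on a circle about the hinge. The attitude of this point turns with the hatch.
- hatch (a joint): opening angle of the hatch, a 127 mm wide, 160 mm long bare metal plate of 0.9 kg with the bar handle: 0 shut and level, growing as the front edge rises, open stop at 1.9 rad. A torsion spring at the hinge carries most of its weight: below the balance point at 1.05 rad (60 degrees) it falls shut if let go, above it the spring swings it on to the stop by itself. Raising it takes under 2 N at the bar. It turns freely and does not stay by itself anywhere between.
- usb_stick: memory stick, 18x50x9 mm, lying loose on the table: a bystander, leave it
- tape_roll: roll of tape, 103 mm across, 25 mm high, loose on the table: a bystander, leave it
- timer: small table timer, 41x68x55 mm, loose on the table: a bystander, leave it

How it is judged:
By the outcome, as a careful person would: the job done as asked, in the order asked, and still so for the second after the job is handed in, while the arm keeps its last pose, push and grip.
It also fails if it takes over 56 s, if anything falls off the work surface, if the arm or the gripper's body presses on something with over 40 N, if the wrist force passes 120 N, or if a joint passes its speed limit or range.

## Working session

There is one attempt and no reset: what is moved stays moved. The work goes in short steps, Python scripts to look and compute and a shell command to move; the robot and the scene stay as the last step left them, time stands still between calls to the robot, and variables do not carry over. Pictures are saved under pics/ and viewed, at most 10 in all, crops included, and the job is handed in when it is done.

```bash
mkdir -p pics; cat > h.py <<'E'
from plant import *
import numpy as np, cv2
from scipy.spatial.transform import Rotation as R
def ray(c,uv,cal=None):
    cal=cal or get_calibration(c); K=np.array(cal["K"],float);T=np.array(cal["T"])
    uv=np.atleast_2d(np.array(uv,float))
    d=cv2.undistortPoints(uv[:,None],K,np.array([cal["k1"],0,0,0,0.]))[:,0]
    return T[:3,3],np.c_[d,np.ones(len(d))]@T[:3,:3].T
def onz(c,uv,z,cal=None):
    o,d=ray(c,uv,cal); return o+d*((z-o[2])/d[:,2])[:,None]
def proj(c,P,cal=None):
    cal=cal or get_calibration(c);T=np.array(cal["T"]);P=(np.atleast_2d(P)-T[:3,3])@T[:3,:3]
    return cv2.projectPoints(P,np.zeros(3),np.zeros(3),np.array(cal["K"],float),np.array([cal["k1"],0,0,0,0.]))[0][:,0]
def save(n,im): cv2.imwrite("pics/"+n,im[:,:,::-1])
E
python3 - <<'E'
from h import *
a=grab_frame("scene");b=grab_frame("side");
save("a.png",a);save("b.png",b)
for c in("scene","side"):
  print(c,np.round(get_calibration(c)["T"],2).tolist())
  for l in("cell_center","usb_stick","case","bar","hatch","tape_roll","timer"):
    for r in regions_of(c,l)[:2]:
      ys,xs=np.nonzero(r["region"]);m=(xs.mean(),ys.mean())
      print(l,round(r["confidence"],2),r["extent"],np.round(m),np.round(onz(c,m,.0075)[0],3))
print(get_state()["time_s"],get_state()["tool_rot"])
E
```

```text
scene [[0.53, 0.63, -0.57, 1.19], [0.85, -0.39, 0.35, -0.3], [0.0, -0.67, -0.74, 0.88], [0.0, 0.0, 0.0, 1.0]]
cell_center 0.74 [111.0, 197.9, 257.5, 331.1] [186. 260.] [ 0.575 -0.109  0.007]
cell_center 0.52 [266.5, 175.3, 270.6, 185.4] [269. 181.] [0.47  0.168 0.007]
usb_stick 0.73 [109.0, 199.1, 256.1, 330.1] [186. 260.] [ 0.575 -0.109  0.007]
usb_stick 0.68 [302.9, 225.2, 319.7, 237.7] [312. 230.] [0.651 0.166 0.007]
case 0.73 [108.8, 195.6, 257.9, 330.1] [186. 260.] [ 0.576 -0.109  0.007]
bar 0.59 [110.4, 203.1, 221.3, 298.8] [165. 252.] [ 0.535 -0.139  0.007]
hatch 0.56 [107.5, 206.5, 220.9, 299.5] [166. 253.] [ 0.536 -0.138  0.007]
tape_roll 0.92 [325.6, 175.7, 362.3, 218.7] [343. 196.] [0.606 0.289 0.008]
timer 0.86 [304.2, 150.7, 336.0, 178.9] [320. 164.] [0.49  0.308 0.007]
side [[0.93, -0.13, 0.36, 0.19], [-0.38, -0.33, 0.86, -0.86], [0.01, -0.93, -0.36, 0.49], [0.0, 0.0, 0.0, 1.0]]
case 0.91 [250.3, 202.7, 373.7, 303.3] [312. 248.] [ 0.657 -0.053  0.007]
bar 0.59 [250.2, 214.5, 370.1, 257.4] [313. 233.] [0.695 0.016 0.008]
hatch 0.72 [253.2, 211.2, 368.6, 255.6] [313. 233.] [0.695 0.016 0.007]
hatch 0.5 [246.9, 204.6, 372.7, 298.1] [312. 248.] [ 0.656 -0.052  0.008]
tape_roll 0.9 [224.4, 186.1, 258.7, 208.5] [241. 199.] [0.61  0.297 0.007]
timer 0.79 [191.3, 183.4, 220.0, 209.1] [205. 198.] [0.514 0.336 0.008]
0.8 [2.22143971e+00 2.22138370e+00 5.95658580e-05]
```

View pics/a.png

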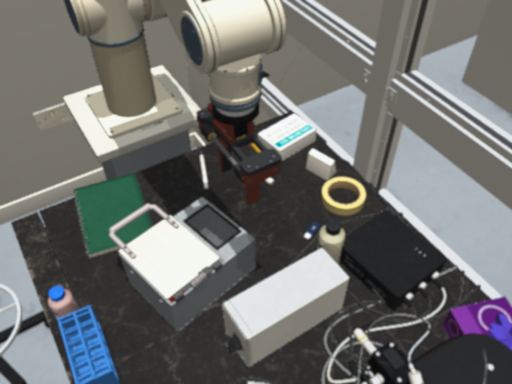

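View pics/b.png

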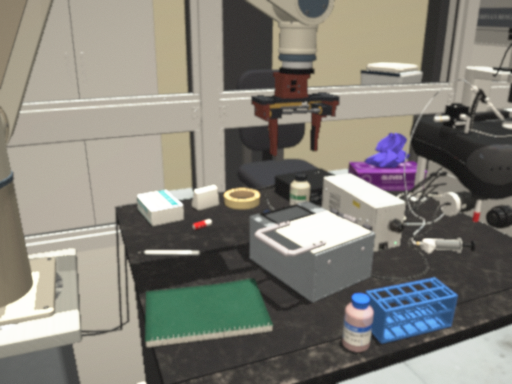

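The scene picture shows the case (108–257, 196–330) with its bar at upper left (112–155, 205–245). The cell is mostly hidden behind the gripper, with only its pale end visible at (269,181). The side picture shows the red cell at about (203,223). Next I'll fit the case pose from the masks and locate the cell by colour.

```bash
cat > fit.py <<'E'
from h import *
from scipy.optimize import minimize
a=grab_frame("scene");b=grab_frame("side")
M={c:max((r for r in regions_of(c,"case")),key=lambda r:r["confidence"])["region"] for c in("scene","side")}
box=np.array([[x,y,z] for x in(-.08,.08) for y in(-.105,.105) for z in(0,.1)])
plate=np.array([[x,y,.108] for x in(-.084,.076) for y in(-.105,.022)])
def W(P,p):
    c,s=np.cos(p[2]),np.sin(p[2]);return P@np.array([[c,s,0],[-s,c,0],[0,0,1]])+[p[0],p[1],0]
cal={c:get_calibration(c) for c in M}
def bar(p): return W(np.array([[-.13,-.0415+d,.11] for d in(-.043,.043)]),p)
def cost(p):
    t=0
    for c in M:
        m=np.zeros((384*4,512*4),np.uint8)
        h=cv2.convexHull(np.float32(proj(c,W(np.r_[box],p),cal[c])*4)).astype(np.int32)
        cv2.fillConvexPoly(m,h,1)
        m=cv2.resize(m.astype(np.float32),(512,384),interpolation=cv2.INTER_AREA)
        N=M[c].astype(np.uint8)
        N=cv2.morphologyEx(N,cv2.MORPH_OPEN,np.ones((13,13)))
        t+=np.abs(m-N).sum()
    return t
best=min((minimize(cost,[.66,-.04,y],method="Nelder-Mead",options=dict(initial_simplex=np.array([[.66,-.04,y],[.70,-.04,y],[.66,0,y],[.66,-.04,y+.2]]))) for y in(-.5,-.2,.1,.4)),key=lambda r:r.fun)
p=best.x;print(np.round(p,4),best.fun)
print("bar",bar(p).mean(0).round(4),"port",W(np.array([[0,.06,.1]]),p).round(4))
for c,im in(("scene",a),("side",b)):
    im=cv2.resize(im,None,fx=3,fy=3,interpolation=cv2.INTER_CUBIC)
    for q in np.r_[proj(c,W(box,p)),proj(c,bar(p))]: cv2.circle(im,tuple(int(v) for v in q*3+1),3,(255,0,255),-1)
    x0,y0=((90,170) if c=="scene" else(170,170)); save(c+"fit.png",im[y0*3:y0*3+540,x0*3:x0*3+750])
hsv=cv2.cvtColor(b,cv2.COLOR_RGB2HSV);m=((hsv[...,0]<8)|(hsv[...,0]>172))&(hsv[...,1]>150)&(hsv[...,2]>90)
m[:210]=0;m[235:]=0;m[:,:185]=0;m[:,225:]=0
ys,xs=np.nonzero(m);print(xs.min(),xs.max(),ys.min(),ys.max());print("cell red",onz("side",(xs.mean(),ys.mean()),.0075),onz("side",(209,221),.0075))
E
python3 fit.py
```

```text
[ 0.6143 -0.1123  0.2234] 727.5625
bar [ 0.4968 -0.1816  0.11  ] port [[ 0.6011 -0.0538  0.1   ]]
194 204 221 228
cell red [[0.4503888  0.16722718 0.0075    ]] [[0.47918437 0.1776346  0.0075    ]]
```

```bash
cd pics; python3 -c "
import cv2,numpy as np
a=cv2.imread('scenefit.png');b=cv2.imread('sidefit.png')
cv2.imwrite('fit.png',cv2.resize(np.r_[a[:,:600],b[:,:600]],None,fx=.55,fy=.55))"
```

```text
(no output)
```

View pics/fit.png

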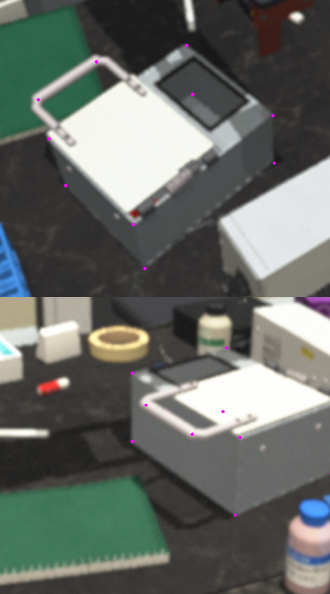

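Projected corners and bar ends land on the case within a pixel or two in both views, so the fit is good: case at (0.614, -0.112), yaw 0.223. The cell's red part is near (0.45, 0.167). I'll move above the cell and look from close by.

```bash
python3 -m inch '[0.95,-0.92,0.57,0,0,1,1, 0.95,-0.92,0.57,0,0,1,1, 0.95,-0.92,0.57,0,0,1,1, 0.87,-1,0.57,0,0,1,1, 0.5,-1,0.5,0,0,1,1]'; python3 - <<'E'
from h import *
print(get_state()["position"],R.from_rotvec(get_state()["tool_rot"]).as_matrix().round(3).tolist())
E
```

```text
time_s: 1.5
position: [0.5468, 0.1026, 0.1667]
tool_rot: [-2.705, -1.597, -0.0]
force: [1.0, 0.2, 0.4]
width: 0.0878
gripper_force: 0.0
[0.54680196 0.1026444  0.1666857 ] [[0.483, 0.876, 0.0], [0.876, -0.483, 0.0], [0.0, 0.0, -1.0]]
```

```bash
python3 -m inch '[0.14,-0.9,0.2,0,0,0,1, 0.14,-0.9,0.2,0,0,0,1, 0.14,-0.9,0.2,0,0,0,1, 0.14,-0.9,0.2,0,0,0,1, 0.14,-0.9,0.2,0,0,0,1, 0.14,-0.9,0.2,0,0,0,1, 0,0,0,0,0,1,1, 0,0,0,0,0,1,1, 0,0,0,0,0,1,1, 0,0,0,0,0,1,1, 0,0,0,0,0,1,1, 0,0,0,0,0,1,1, 0,0,0,0,0,1,1, 0,0,0,0,0,0,1, 0,0,0,0,0,0,1]'
cat > cell.py <<'E'
from h import *
import sys
s=get_state();cal=get_calibration("wrist");a=grab_frame("wrist")
hsv=cv2.cvtColor(a,cv2.COLOR_RGB2HSV);m=(((hsv[...,0]<8)|(hsv[...,0]>172))&(hsv[...,1]>150)&(hsv[...,2]>90)).astype(np.uint8)
n,l,st,ce=cv2.connectedComponentsWithStats(m)
for i in range(1,n):
    if st[i,4]>60: print("red",st[i],onz("wrist",ce[i],.0075,cal).round(4))
for r in regions_of("wrist","cell_center"):
    ys,xs=np.nonzero(r["region"]);P=onz("wrist",np.c_[xs,ys],.0075,cal)[:,:2];c,(w,h),an=cv2.minAreaRect(np.float32(P*1000))
    u,sv,v=np.linalg.svd(P-P.mean(0),full_matrices=False)
    print(r["confidence"],r["extent"],"c",np.round(c),round(w),round(h),"dir",v[0].round(3))
Rm=R.from_rotvec(s["tool_rot"]).as_matrix();print(s["position"].__repr__(),Rm.round(3).tolist())
t=proj("wrist",np.array(s["position"])-[0,0,s["position"][2]-.0075],cal)[0];print(t)
cv2.circle(a,(int(t[0]),int(t[1])),2,(0,255,0),-1);save(sys.argv[1],a)
E
python3 cell.py w1.png
```

```text
time_s: 3.0
position: [0.4604, 0.1684, 0.1431]
tool_rot: [-3.087, -0.584, -0.0]
force: [-1.0, 0.4, -1.1]
width: 0.088
gripper_force: 0.0
red [249 185  15  30 349] [[0.4445 0.1603 0.0075]]
0.95 [247.5, 167.3, 267.2, 215.3] c [454. 164.] 51 15 dir [-0.957 -0.29 ]
0.46 [433.9, 47.3, 510.0, 246.7] c [569. -41.] 217 93 dir [-0.867 -0.498]
array([0.46039891, 0.16835992, 0.14309574]) [[0.931, 0.365, 0.0], [0.365, -0.931, 0.0], [0.0, 0.0, -1.0]]
[254.66532794 183.99140261]
```

View pics/w1.png

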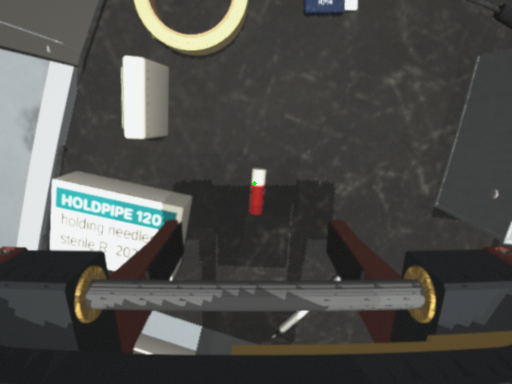

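The wrist picture shows the cell at (257,192), 51×15 mm, near the projected tool point at (255,184). The white HOLDPIPE box lies close to its left, with its edge at about x=190, so I'll descend with the fingers half open.

```bash
python3 -m inch '[-0.38,0.09,0.4,0,0,0.8,0.45, 0,0,1,0,0,0,0.45, 0,0,1,0,0,0,0.45, 0,0,1,0,0,0,0.45, 0,0,1,0,0,0,0.45, 0,0,1,0,0,0,0.45, 0,0,0.8,0,0,0,0.45, 0,0,0.5,0,0,0,0.45, 0,0,0.25,0,0,0,0.45, 0,0,0,0,0,0,0.45, 0,0,0,0,0,0,0, 0,0,0,0,0,0,0, 0,0,0,0,0,0,0, 0,0,0,0,0,0,0, 0,0,0,0,0,0,0]'
```

```text
time_s: 4.6
position: [0.4546, 0.1638, 0.0046]
tool_rot: [-3.108, -0.455, -0.001]
force: [-0.0, -0.9, 5.7]
width: 0.0139
gripper_force: 30.0
```

```bash
python3 -m inch '[0,0,-1,0,0,0,0, 0,0,-1,0,0,0,0, 0,0,-1,0,0,0,0, 0,0,-1,0,0,0,0, 0,0,-1,0,0,0,0, 0,0,-1,0,0,0,0, 0,0,-1,0,0,0,0, 0,0,-0.7,0,0,0,0]'
python3 -m inch '[0.3,0.96,0,0,0,0,0, 0.3,0.96,0,0,0,0,0, 0.3,0.96,0,0,0,0,0, 0.3,0.96,0,0,0,0,0, 0.3,0.96,0,0,0,0,0, 0.3,0.96,0,0,0,0,0, 0.3,0.96,0,0,0,0,0, 0.3,0.96,0,0,0,0,0, 0.3,0.96,0,0,0,0,0, 0.3,0.96,0,0,0,0,0, 0.3,0.96,0,0,0,0,0, 0.3,0.96,0,0,0,0,0, 0.3,0.96,0,0,0,0.68,0, 0,0,0,0,0,0,0, 0,0,0,0,0,0,0]'
python3 - <<'E'
from h import *
s=get_state();cal=get_calibration("wrist");a=grab_frame("wrist")
p=[.6143,-.1123,.2234];c,si=np.cos(p[2]),np.sin(p[2])
Q=np.array([[x,.06+y,.103] for x in(-.05,.05) for y in(-.031,.031)]+[[0,.06,.1],[-.13,-.0415,.11],[-.13,.0015,.11]])
Q=Q@np.array([[c,si,0],[-si,c,0],[0,0,1]])+[p[0],p[1],0];q=proj("wrist",Q,cal);print(q.round(),Q.round(4))
print(R.from_rotvec(s["tool_rot"]).as_matrix().round(3).tolist())
for x in q: cv2.circle(a,tuple(int(v) for v in x),2,(255,0,255),-1)
save("w2.png",a)
E
```

```text
time_s: 5.4
position: [0.4545, 0.1638, 0.1594]
tool_rot: [-3.108, -0.455, -0.002]
force: [0.8, 0.0, 0.4]
width: 0.014
gripper_force: 30.0
time_s: 6.9
position: [0.6005, -0.0535, 0.1578]
tool_rot: [-3.122, -0.349, 0.001]
force: [0.9, 0.4, -0.5]
width: 0.0147
gripper_force: 30.0
[[292. 264.]
 [218. 264.]
 [297. 143.]
 [214. 143.]
 [255. 206.]
 [367. 346.]
 [320. 347.]] [[ 0.5591 -0.0951  0.103 ]
 [ 0.5454 -0.0346  0.103 ]
 [ 0.6566 -0.0729  0.103 ]
 [ 0.6429 -0.0125  0.103 ]
 [ 0.601  -0.0538  0.1   ]
 [ 0.4967 -0.1816  0.11  ]
 [ 0.4872 -0.1396  0.11  ]]
[[0.975, 0.221, -0.001], [0.221, -0.975, 0.0], [-0.001, -0.0, -1.0]]
```

View pics/w2.png

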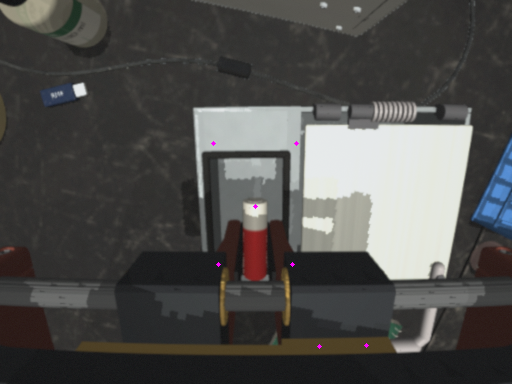

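The wrist picture shows the cell held upright in view (255,240). The port's black edging runs from x=205 to 290 with its far edge at y≈155. That puts the port about 10 mm nearer the robot and 4 mm further to +y than I assumed, so I'll correct, descend and release.

```bash
python3 -m inch '[-0.5,-0.2,0.8,0,0,0,0, 0,0,0.8,0,0,0,0, 0,0,0.7,0,0,0,0, 0,0,0.2,0,0,0,0, 0,0,0,0,0,0,0, 0,0,0,0,0,0,0, 0,0,0,0,0,0,0.4, 0,0,0,0,0,0,0.4, 0,0,0,0,0,0,0.4, 0,0,0,0,0,0,0.4, 0,0,0,0,0,0,0.4, 0,0,0,0,0,0,0.4, 0,0,-1,0,0,0,0.4, 0,0,-1,0,0,0,0.4, 0,0,-1,0,0,0,0.4, 0,0,-1,0,0,0,0.4]'
python3 - <<'E'
from h import *
a=grab_frame("wrist");b=grab_frame("scene")
save("w3.png",np.vstack([a[60:300],b[150:390]]))
E
```

```text
time_s: 8.55
position: [0.5898, -0.0514, 0.1888]
tool_rot: [-3.122, -0.349, 0.0]
force: [0.7, -0.3, -0.5]
width: 0.0351
gripper_force: 0.0
```

View pics/w3.png

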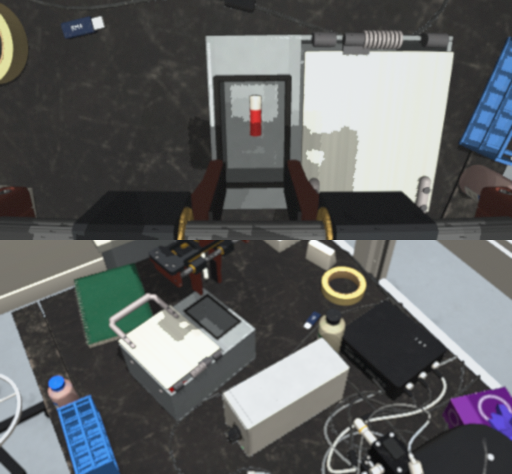

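The wrist picture shows the cell lying on the case floor, seen through the port at (255,115), with the hatch shut. Next I go to the bar and turn a quarter turn.

```bash
python3 -m inch '[-1,0.89,0,0,0,0,0.45, -1,0.89,0,0,0,0,0.45, -1,0.89,0,0,0,0,0.45, -1,0.89,0,0,0,0,0.45, -1,0.89,0,0,0,0,0.45, -1,0.89,0,0,0,0,0.45]'
python3 -m inch '[0,0,0,0,0,-0.98,0.45, 0,0,0,0,0,-0.98,0.45, 0,0,0,0,0,-0.98,0.45, 0,0,0,0,0,-0.98,0.45, 0,0,0,0,0,-0.98,0.45, 0,0,0,0,0,-0.98,0.45, 0,0,0,0,0,-0.98,0.45, 0,0,0,0,0,-0.98,0.45, 0,0,0,0,0,-0.98,0.45, 0,0,0,0,0,-0.98,0.45, 0,0,0,0,0,-0.98,0.45, 0,0,0,0,0,-0.98,0.45, 0,0,0,0,0,-0.98,0.45, 0,0,0,0,0,-0.98,0.45, 0,0,0,0,0,-0.98,0.45, 0,0,0,0,0,-0.98,0.45]'
python3 - <<'E'
from h import *
s=get_state();cal=get_calibration("wrist");a=grab_frame("wrist")
p=[.6143,-.1123,.2234];c,si=np.cos(p[2]),np.sin(p[2])
Q=np.array([[-.13,-.0415+d,.11] for d in(-.043,0,.043)])
Q=Q@np.array([[c,si,0],[-si,c,0],[0,0,1]])+[p[0],p[1],0];q=proj("wrist",Q,cal);print(q.round())
print(s["position"],R.from_rotvec(s["tool_rot"]).as_matrix().round(3).tolist())
for x in q: cv2.circle(a,tuple(int(v) for v in x),2,(255,0,255),-1)
save("w4.png",a)
E
```

```text
time_s: 9.25
position: [0.4953, -0.1826, 0.1869]
tool_rot: [-3.121, -0.349, 0.002]
force: [1.1, -0.8, -0.6]
width: 0.0394
gripper_force: 0.0
time_s: 10.85
position: [0.4959, -0.1819, 0.1869]
tool_rot: [-1.958, -2.455, 0.001]
force: [0.2, -0.0, -0.1]
width: 0.0396
gripper_force: 0.0
[[256. 246.]
 [256. 200.]
 [256. 150.]]
[ 0.49593652 -0.18185168  0.1868831 ] [[-0.222, 0.975, -0.001], [0.975, 0.222, 0.001], [0.001, -0.001, -1.0]]
```

View pics/w4.png

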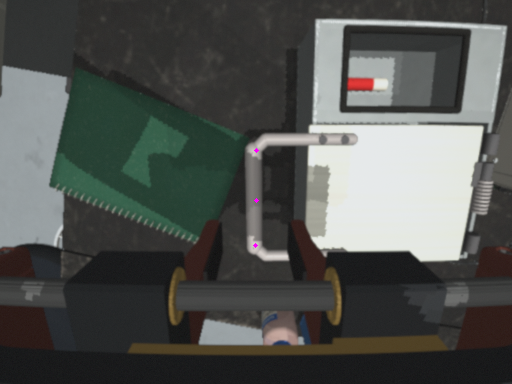

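The bar in the picture (x≈255, y 145–250) lies exactly under the projected points, between the fingers. I'll go down and close.

```bash
python3 -m inch '[0,0,1,0,0,0,0.45, 0,0,1,0,0,0,0.45, 0,0,1,0,0,0,0.45, 0,0,1,0,0,0,0.45, 0,0,0.6,0,0,0,0.45, 0,0,0.2,0,0,0,0.45, 0,0,0,0,0,0,0.45, 0,0,0,0,0,0,0, 0,0,0,0,0,0,0, 0,0,0,0,0,0,0, 0,0,0,0,0,0,0, 0,0,0,0,0,0,0, 0,0,0,0,0,0,0]'
```

```text
time_s: 12.2
position: [0.4951, -0.1825, 0.0923]
tool_rot: [-1.962, -2.452, 0.003]
force: [-6.1, -3.7, 3.0]
width: 0.0134
gripper_force: 30.1
```

```bash
python3 -m inch '[0,0.028,-0.45,0,0,0,0, 0,0.028,-0.45,0,0,0,0, 0,0.068,-0.444,0,0,0,0, 0,0.068,-0.444,0,0,0,0, 0,0.105,-0.438,0,0,0,0, 0,0.105,-0.438,0,0,0,0, 0,0.145,-0.425,0,0,0,0, 0,0.145,-0.425,0,0,0,0, 0,0.18,-0.413,0,0,0,0, 0,0.18,-0.413,0,0,0,0, 0,0.215,-0.395,0,0,0,0, 0,0.215,-0.395,0,0,0,0, 0,0,0,0,0,0,0, 0,0,0,0,0,0,0]'
cat > ang.py <<'E'
from h import *
s=get_state();P=np.array(s["position"]);Rm=R.from_rotvec(s["tool_rot"]).as_matrix()
d=P-.019*Rm[:,2]-np.array([.4951,-.1825,.0923+.019]);ex=np.array([np.cos(.2234),np.sin(.2234)])
dx=d[:2]@ex;dz=d[2]
print("dx,dz",round(dx,4),round(dz,4),"lat",d[:2]@[-ex[1],ex[0]],"theta",np.degrees(np.arctan2(dz+.004,.206-dx)-np.arctan2(.004,.206)).round(2),"r",np.hypot(dz+.004,.206-dx).round(4),"F",s["force"],s["ft_torque"])
E
python3 ang.py
```

```text
time_s: 13.6
position: [0.5216, -0.1762, 0.1946]
tool_rot: [-1.96, -2.449, 0.009]
force: [-13.6, -5.9, 6.4]
width: 0.013
gripper_force: 30.0
dx,dz 0.0273 0.1023 lat 0.00023837909909203703 theta 29.64 r 0.2079 F [-13.60673741  -5.85343953   6.44655696] [-0.9592213   2.40872591  0.13076968]
```

```bash
python3 -m inch '[0,0.21,-0.375,0,0,0,0, 0,0.21,-0.375,0,0,0,0, 0,0.28,-0.35,0,0,0,0, 0,0.28,-0.35,0,0,0,0, 0,0.308,-0.325,0,0,0,0, 0,0.308,-0.325,0,0,0,0, 0,0.34,-0.298,0,0,0,0, 0,0.34,-0.298,0,0,0,0, 0,0,0,0,0,0,0, 0,0,0,0,0,0,0]'
python3 ang.py; python3 - <<'E'
from h import *
b=grab_frame("side");c=grab_frame("scene")
save("s5.png",np.hstack([cv2.resize(b[100:310,200:400],None,fx=2,fy=2),cv2.resize(c[90:300,80:280],None,fx=2,fy=2)])[:, :800])
E
```

```text
time_s: 14.6
position: [0.5664, -0.1658, 0.2505]
tool_rot: [-1.96, -2.449, 0.007]
force: [-18.2, 0.3, 20.6]
width: 0.0133
gripper_force: 30.1
dx,dz 0.0733 0.1582 lat 0.0004958897411455158 theta 49.61 r 0.2095 F [-18.24658844   0.32420571  20.55572497] [-0.01453924  3.22430976  0.16466819]
```

View pics/s5.png

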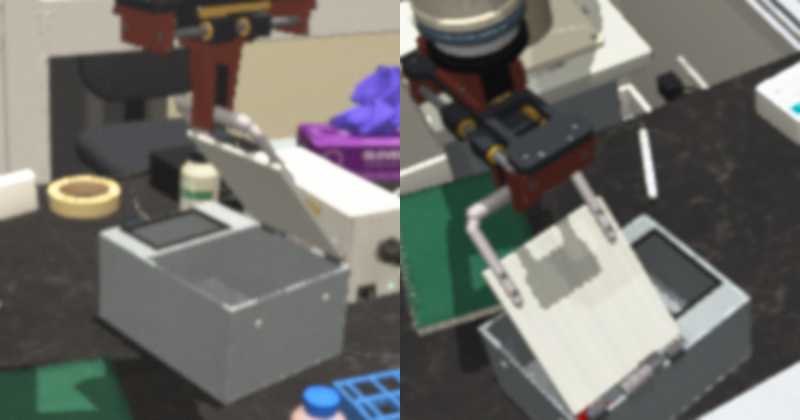

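The side and scene views show the hatch raised about 50° with the bar in the gripper. The radial force shows that my arc started with about 1° of phase error, so the remaining path follows the corrected circle.

```bash
python3 -m inch '[0,-0.08,-0.07,0,0,0,0, 0,0.283,-0.223,0,0,0,0, 0,0.283,-0.223,0,0,0,0, 0,0.298,-0.2,0,0,0,0, 0,0.298,-0.2,0,0,0,0, 0,0.313,-0.18,0,0,0,0, 0,0.313,-0.18,0,0,0,0, 0,0.323,-0.158,0,0,0,0, 0,0.323,-0.158,0,0,0,0, 0,0,0,0,0,0,0, 0,0,0,0,0,0,0, 0,0,0,0,0,0,0]'
python3 ang.py
```

```text
time_s: 15.9
position: [0.6162, -0.155, 0.2808]
tool_rot: [1.964, 2.452, 0.001]
force: [-3.1, 3.1, 5.7]
width: 0.0131
gripper_force: 30.1
dx,dz 0.1241 0.1885 lat -4.3746726234077105e-05 theta 65.85 r 0.2092 F [-3.14724996  3.08308074  5.72491302] [0.46448632 0.58013296 0.12771538]
```

```bash
python3 -m inch '[0,-0.323,0.158,0,0,0,0, 0,-0.323,0.158,0,0,0,0, 0,-0.313,0.18,0,0,0,0, 0,-0.313,0.18,0,0,0,0, 0,-0.298,0.2,0,0,0,0, 0,-0.298,0.2,0,0,0,0, 0,-0.283,0.223,0,0,0,0, 0,-0.2,0.16,0,0,0,0, 0,-0.1,0.08,0,0,0,0, 0,0,0,0,0,0,0, 0,0,0,0,0,0,0, 0,0,0,0,0,0,0, 0,0,0,0,0,0,0]'
python3 ang.py
python3 - <<'E'
from h import *
b=grab_frame("side");c=grab_frame("scene")
# hatch plate model at several angles vs region
p=[.6143,-.1123,.2234];cc,si=np.cos(p[2]),np.sin(p[2]);Rz=np.array([[cc,si,0],[-si,cc,0],[0,0,1]])
for cam,im in(("side",b),("scene",c)):
    rs=regions_of(cam,"hatch")
    big=cv2.resize(im,None,fx=3,fy=3,interpolation=cv2.INTER_CUBIC)
    for th,col in((48,(255,0,0)),(53,(0,255,0)),(58,(0,0,255))):
        t=np.radians(th);P=[]
        for x,y,z in[(-.16,.022,.002),(-.16,-.105,.002),(0,-.105,.002),(0,.022,.002)]:
            P.append([.076+x*np.cos(t)+z*np.sin(t),y,.106-x*np.sin(t)+z*np.cos(t)])
        q=proj(cam,np.array(P)@Rz+[p[0],p[1],0]);cv2.polylines(big,[np.int32(q*3+1)],True,col,1)
    x0,y0=(240,140) if cam=="side" else(100,150)
    globals()[cam]=big[y0*3:y0*3+480,x0*3:x0*3+400]
save("s6.png",np.hstack([side,scene]))
E
```

```text
time_s: 17.2
position: [0.5682, -0.1662, 0.2497]
tool_rot: [1.964, 2.452, -0.0]
force: [2.5, -2.1, -1.2]
width: 0.0133
gripper_force: 30.0
dx,dz 0.0749 0.1574 lat -0.00028291739324614457 theta 49.79 r 0.2079 F [ 2.50858731 -2.10056474 -1.17896855] [-0.20067871 -0.4621219   0.08439626]
```

View pics/s6.png

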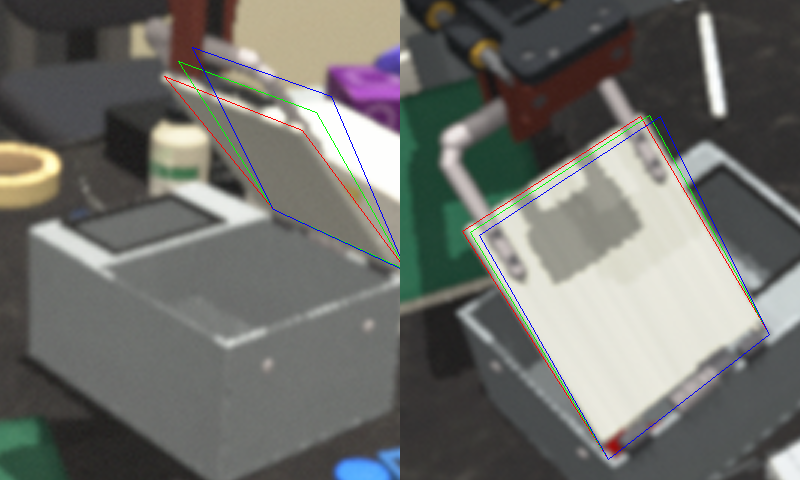

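The overlay puts the plate between the 48° (red) and 53° (green) outlines, at about 50°, which agrees with the 50° from the tool position. That is a little low, so I'll raise it about 2.6°.

```bash
python3 -m inch '[0,0.18,-0.14,0,0,0,0, 0,0.12,-0.1,0,0,0,0, 0,0.06,-0.04,0,0,0,0, 0,0,0,0,0,0,0, 0,0,0,0,0,0,0, 0,0,0,0,0,0,0, 0,0,0,0,0,0,0, 0,0,0,0,0,0,0]'
python3 ang.py
python3 - <<'E'
from h import *
s=get_state();d=np.array(s["position"])-[.4951,-.1825,.0923]
print(np.degrees(2*np.arcsin(np.linalg.norm(d)/.412)),np.abs(s["joint_vel"]).max(),s["width"])
E
```

```text
time_s: 18.2
position: [0.5749, -0.1646, 0.2551]
tool_rot: [-1.964, -2.452, 0.0]
force: [2.9, -3.8, -5.6]
width: 0.0131
gripper_force: 30.0
dx,dz 0.0818 0.1628 lat -0.00020042616741867275 theta 52.22 r 0.208 F [ 2.89689936 -3.75004059 -5.57142877] [-0.569625   -0.20591573  0.092928  ]
52.49561492461778 0.0020875372959890297 0.013054041880413581
```

The hatch is at about 52.4°, still and gripped.

```bash
python3 -c "
from plant import *
print(close_job())"
```

```text
the job is handed in; nothing more can be done
None
```

The cell is in the case, dropped through the port with the hatch shut. I raised the hatch to about 66°, brought it back to about 50°, then up to about 52.5° (7.5° short of balance), where it is held still with the bar gripped. The job is handed in at 18 s; the verdict isn't shown to me.

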